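# Load the ballast box and hold its cover over the screw holes

### The arm

A 7-joint arm with a two-finger parallel gripper is mounted at the origin on the work surface. World frame = base frame: x ahead of the robot, y to its left, z up, the work surface at z = 0. Lengths are in m, angles in rad, forces in N, time in s.
With the tool pointing down it reaches from about 0.425 to 0.875 m from the base axis. Payload 4.7 kg.
Tool frame: the origin (TCP) lies at the very end of the fingers, on their centre line; the grasp point (between the pads) lies bot.pinch_z behind it (bot.pinch_z is the distance from the TCP to the grasp point, in m); x points along the fingers, y is the direction in which the jaws open and shut, and the axes are right-handed (so a half turn about x gives the same grasp; the last joint's range is limited). The gripper opens to 87 mm and grips with 3 to 60 N. Pads are 19 mm wide; open, the fingers measure 117 mm over their backs; the gripper's body (75 mm by 190 mm) begins 51 mm behind the grasp point.
Start: joints at [-1.291, 0.321, -0.07, 1.45, 0.023, 1.371, -0.057], TCP at [0.171, 0.627, 0.223] pointing down, gripper open.
Joint ranges: [-2.86, 2.86], [-0.3, 2.09], [-1.38, 1.24], [0.06, 2.45], [-1.56, 4.7], [0.09, 2.05], [-2.69, 2.69]. Speed limits (rad/s): [2.57, 2.57, 3.14, 3.14, 3.14, 3.14, 3.14].

### API

Orientations are given as [roll, pitch, yaw] about the fixed x, y, z axes, in that order (R = Rz(yaw) Ry(pitch) Rx(roll)).
In Python, from plant import bot gives the robot as it stands.
- The arm moves only by the tool drive_tool, never from a script. Its argument "rows" is a list that holds one entry, the list of rows, each a list of 7 numbers: the turn, a rotation vector about the world's x, y, z in degrees, then the shift along the world's x, y, z in mm, then the finger opening in mm, from 0 to 87. A call has 1 to 12 rows; each row shifts and turns the commanded pose from where the row before left it; what a row does not reach is not made up. A row lasts 1/8 s, in which the tool goes at most 62.5 mm and 10.7 degrees, less where a joint would pass 70% of its speed; a pose out of reach is approached as far as the arm can. A call is refused whole if a number of a shift passes 62.5 or a number of a turn 10.7, either way. A call with a gripper value outside its range is refused whole. The fingers move at their own pace and stop on an object; "grip_force" is the grip in N (left out, the last holds). Time passes only in rows, so rows that do not move let the fingers close. It gives the time, the measured TCP pose, the force and the opening at its end, in the units of the state.
- bot.sense(): the state, without advancing time (a new reading comes with each control period).
- bot.read_camera(name): name is "side" or "top" or "wrist"; returns the picture (420x560x3 uint8, red, green, blue); there is no depth.
- bot.camera_params(name): a dict with "vfov" (degrees; the focal length in pixels is half the picture's height over the tangent of half this angle, whatever the lens; pixels are square), "cx", "cy" (the principal point, pixels), "k1" (the pictures are not rectified: a ray, as slopes to the right and down, at radius r is drawn at 1 + k1 r^2 times it, then the intrinsics apply), "extrinsics" (4x4, takes a point from world to camera coordinates). Camera axes: x right, y up, looking along -z (the intrinsics and any distortion apply to the point x, -y, -z); pixel columns grow to the right and rows downward; lengths in m; the calibration is good to about 2 mm. A picture is of the moment at which its call begins: read the wrist's pose just before it. camera_params takes no time and is no camera call; for the wrist camera it gives the pose at the moment of the call.
- bot.hand_in(): hands the job in, once; it reports no verdict.
Trained networks look in the newest picture that a camera, given by its name, has taken for a name from the list of things; names that differ only in an ending like _2 or _b are one class to them, and where a whole thing is asked for, a point or a joint stands for the part that bears it (a point fixed in the world has none). Each returns a list of dicts, best first, with "p" (0 to 1); they miss things now and then, are a little off and sometimes report something else, mostly with a low value. They report only what shows in the picture. A call takes as long as a camera call. They do not tell look-alikes from the thing itself.
- bot.search_frame(name, camera): "box" ([left, top, right, bottom] in pixels, round what is visible of it).
The state is a dict: "time": time; "qpos": joint angles; "qd": joint speeds; "effort": joint torques, N m; "position": TCP position; "ee_rot": TCP orientation; "wrist_force": force on the tool from outside, world axes, zero at the start; "moment": the same for the moment, N m; "finger_gap": opening from 0.0 (shut) to 1.0 (fully open).
Only numpy, scipy, OpenCV 4.12 (cv2) and the standard library are available. Lean on these libraries where they do the work, as an engineer would, in place of code of your own. Each camera call takes 0.05 s, during which the arm holds its last target. There are 200 camera calls.

### The job

Use the orange scoop to carry at least three of the steel balls from the blue bin in one scoopful, tip them into the red ballast box, and stand the scoop back on its black mat. Then pick up the aluminium cover plate and hold it level just above the box, about 15 mm clear of the rim and touching nothing else, with its four holes lined up over the four threaded holes so that a teammate can put the screws in. Finish while still holding the plate there, and leave the other things on the bench alone.

Things in the scene. Friction and masses are not known exactly. Their poses are not given: they have to be found in the camera images.
- bin: Blue open bin, fixed, 200 x 98 mm (x, y), 45 mm high, walls and floor 5 mm. Origin: centre of its underside. Inside 88 mm wide; flat floor, 5 mm above the bench, from x = -95 to +95 mm; all walls upright. The balls start near the end towards the robot, at x = -91 to -37 mm: slid along the floor to that end wall, the scoop's lip runs under them. The +x part is free for setting the scoop in.
- scoop: Orange scoop, 120 g. Origin: centre of the pan's underside, z up. Pan floor 3 mm thick, bevelled to 1 mm at the lip, 80 mm wide (y), from the open lip at x = -42 (towards the robot) to the back wall at x = +39 mm; walls 30 mm high, the side walls starting 25 mm behind the lip. Upright handle behind it, 18 (x) by 24 mm (y), centred at x = +48, y = 0, z = 0 to 130 mm; rear face x = +57. It stands by itself.
- scoop_pan (a point): Point 13 mm above the underside of the scoop at the middle of the pan, where the balls ride.
- scoop_grip (a point): Point on the axis of the scoop's handle, 105 mm above its underside: black rubber grip, 18 mm across along the scoop's x, 24 mm along its y.
- mat: Black rubber mat, fixed, 150 x 130 x 4 mm, on which the scoop stands. Origin at the centre of its underside.
- box: Red ballast box, open on top, fixed to the bench, 130 x 110 mm (x, y), 60 mm high, walls 4 mm, floor 4 mm. Origin at the centre of its underside. A 20 mm square post with a threaded hole (8 mm across) in its bright aluminium top, level with the rim, stands in each inner corner.
- box_inside (a point): Middle of the inside of the ballast box, 15 mm above the bench.
- plate: Aluminium cover plate, 130 x 110 x 4 mm, 190 g, lying flat on the brown wood. Origin: centre of its underside, z up. Four 12 mm holes at x = +-51, y = +-41 mm, matching the threaded holes; it fits either way round. On top a black bar handle 64 mm long along x, 14 mm thick along y, from 26 to 44 mm above the underside, open below between two posts.
- rest: Flat piece of brown wood, fixed, 150 x 130 x 20 mm, on which the plate lies. Origin at the centre of its underside.
- ball0_center (a point): Centre of a loose steel ball, 22 mm across, polished and slippery, 44 g (one of five alike), at first in the blue bin.
- ball1_center (a point): Centre of a loose steel ball, 22 mm across, polished and slippery, 44 g (one of five alike), at first in the blue bin.
- ball2_center (a point): Centre of a loose steel ball, 22 mm across, polished and slippery, 44 g (one of five alike), at first in the blue bin.
- ball3_center (a point): Centre of a loose steel ball, 22 mm across, polished and slippery, 44 g (one of five alike), at first in the blue bin.
- ball4_center (a point): Centre of a loose steel ball, 22 mm across, polished and slippery, 44 g (one of five alike), at first in the blue bin.
- box_thread0 (a point): Mouth of the box's threaded hole at x = +51, y = +41 mm of the box, on top of the post, 60 mm above the bench.
- box_thread2 (a point): Mouth of the box's threaded hole at x = -51, y = -41 mm of the box, on top of the post, 60 mm above the bench.
- plate_hole0 (a point): Centre of the plate's hole at x = +51, y = +41 mm of the plate, at its underside.
- plate_hole2 (a point): Centre of the plate's hole at x = -51, y = -41 mm of the plate, at its underside.
- wheel: Bystander: small grey-hubbed rubber wheel lying flat, 76 mm across, 28 mm high; origin at the centre of its underside.
- screwdriver: Bystander: screwdriver lying on the bench to the left of the bin; origin under its middle.
- wrench: Bystander: steel wrench lying on the bench to the right; origin under its middle.
- gear: Bystander: brass gear with hub, 56 mm across, 20 mm high, lying beyond the box; origin at the centre of its underside.
- offcut: Bystander: small pale wood block, 90 x 45 x 35 mm, on the right; origin at the centre of its underside.
Not all that is in view belongs to the job. There is more than one size of the mat; the one meant has the size given above. What is shaped like the scoop but turquoise is not meant.

How it is judged:
On the way, in this order (a step that is already met when the one before it is completed fails the run):
1. at least three balls ride together in the scoop, lifted clear above the bin ((distance between each of ball0_center, ball1_center, ball2_center and scoop_pan below 0.05 m or distance between each of ball0_center, ball1_center, ball3_center and scoop_pan below 0.05 m or distance between each of ball0_center, ball1_center, ball4_center and scoop_pan below 0.05 m or distance between each of ball0_center, ball2_center, ball3_center and scoop_pan below 0.05 m or distance between each of ball0_center, ball2_center, ball4_center and scoop_pan below 0.05 m or distance between each of ball0_center, ball3_center, ball4_center and scoop_pan below 0.05 m or distance between each of ball1_center, ball2_center, ball3_center and scoop_pan below 0.05 m or distance between each of ball1_center, ball2_center, ball4_center and scoop_pan below 0.05 m or distance between each of ball1_center, ball3_center, ball4_center and scoop_pan below 0.05 m or distance between each of ball2_center, ball3_center, ball4_center and scoop_pan below 0.05 m) and height (world z) of scoop_pan above 0.065 m), for 0.2 s.
2. at least three balls lie in the ballast box ((distance between each of ball0_center, ball1_center, ball2_center and box_inside below 0.062 m or distance between each of ball0_center, ball1_center, ball3_center and box_inside below 0.062 m or distance between each of ball0_center, ball1_center, ball4_center and box_inside below 0.062 m or distance between each of ball0_center, ball2_center, ball3_center and box_inside below 0.062 m or distance between each of ball0_center, ball2_center, ball4_center and box_inside below 0.062 m or distance between each of ball0_center, ball3_center, ball4_center and box_inside below 0.062 m or distance between each of ball1_center, ball2_center, ball3_center and box_inside below 0.062 m or distance between each of ball1_center, ball2_center, ball4_center and box_inside below 0.062 m or distance between each of ball1_center, ball3_center, ball4_center and box_inside below 0.062 m or distance between each of ball2_center, ball3_center, ball4_center and box_inside below 0.062 m)), for 0.2 s.
3. the scoop stands upright on its mat again, let go (horizontal distance between scoop and mat below 0.05 m and height (world z) of scoop below 0.012 m and angle between scoop's own z axis and vertical below 0.1 rad and contact force between scoop and the fingers below 0.1 N), for 0.2 s.
At the end, for the whole second after the job is handed in: Three or more balls lie in the box; the scoop stands released on its mat (centres within 50 mm); the plate is held still and level (0.08 rad), underside 6 to 30 mm above the rim, opposite holes within 5 mm of their threaded holes (either way round), not touching box, scoop or rest (all of step 3 and (distance between each of ball0_center, ball1_center, ball2_center and box_inside below 0.062 m or distance between each of ball0_center, ball1_center, ball3_center and box_inside below 0.062 m or distance between each of ball0_center, ball1_center, ball4_center and box_inside below 0.062 m or distance between each of ball0_center, ball2_center, ball3_center and box_inside below 0.062 m or distance between each of ball0_center, ball2_center, ball4_center and box_inside below 0.062 m or distance between each of ball0_center, ball3_center, ball4_center and box_inside below 0.062 m or distance between each of ball1_center, ball2_center, ball3_center and box_inside below 0.062 m or distance between each of ball1_center, ball2_center, ball4_center and box_inside below 0.062 m or distance between each of ball1_center, ball3_center, ball4_center and box_inside below 0.062 m or distance between each of ball2_center, ball3_center, ball4_center and box_inside below 0.062 m) and ((horizontal distance between plate_hole0 and box_thread0 below 0.005 m and horizontal distance between plate_hole2 and box_thread2 below 0.005 m) or (horizontal distance between plate_hole0 and box_thread2 below 0.005 m and horizontal distance between plate_hole2 and box_thread0 below 0.005 m)) and height (world z) of plate between 0.066 and 0.09 m and angle between plate's own z axis and vertical below 0.08 rad and contact force between plate and the fingers above 1 N and linear speed of plate below 0.02 m/s and contact force between plate and box below 0.05 N and contact force between plate and scoop below 0.05 N and contact force between plate and rest below 0.05 N); the arm keeps its last pose, push and grip.
It fails at once if the wheel is pushed away (30 mm) (distance of wheel from where it was at the start of the episode above 0.03 m).
It fails at once if the screwdriver is pushed away (30 mm) (distance of screwdriver from where it was at the start of the episode above 0.03 m).
It fails at once if the wrench is pushed away (30 mm) (distance of wrench from where it was at the start of the episode above 0.03 m).
It fails at once if the gear is pushed away (30 mm) (distance of gear from where it was at the start of the episode above 0.03 m).
It fails at once if the offcut is pushed away (30 mm) (distance of offcut from where it was at the start of the episode above 0.03 m).
It also fails if it takes over 72 s, if anything falls off the work surface, if the arm or the gripper's body presses on something with over 40 N, if the wrist force passes 120 N, or if a joint passes its speed limit or range.

## Working session

There is one attempt and no reset: what is moved stays moved. The work goes in short steps, Python scripts to look and compute and a tool call to move; the robot and the scene stay as the last step left them, time stands still between calls to the robot, and variables do not carry over. Pictures are saved under pics/ and viewed, about 8 in all and at most 12, crops included, and the job is handed in when it is done.

Besides the shell and the picture viewer there is one more tool, called after ">>>" as a command line: name --argument value ..., lists and objects as JSON in quotes. drive_tool: Moves the arm, as the interface text tells. Its arguments: {"type":"object","properties":{"rows":{"type":"array","items":{"type":"array","items":{"type":"array","items":{"type":"number"}}}},"grip_force":{"type":"number"}},"required":["rows"]}

```bash
ls; mkdir -p pics; cat > h.py <<'E'
import numpy as np, cv2
from plant import bot
def cam(n):
    p=bot.camera_params(n); return p
def proj(n,P,p=None):
    p=p or cam(n); E=np.array(p["extrinsics"]); q=(E[:3,:3]@np.atleast_2d(P).T).T+E[:3,3]
    s=np.c_[q[:,0]/-q[:,2],-q[:,1]/-q[:,2]]; r2=(s**2).sum(1)[:,None]
    f=210/np.tan(np.radians(p["vfov"])/2); return s*(1+p["k1"]*r2)*f+[p["cx"],p["cy"]]
def unproj(n,uv,z,p=None):
    p=p or cam(n); E=np.array(p["extrinsics"]); f=210/np.tan(np.radians(p["vfov"])/2)
    d=(np.atleast_2d(uv).astype(float)-[p["cx"],p["cy"]])/f; s=d.copy()
    for _ in range(20): s=d/(1+p["k1"]*(s**2).sum(1)[:,None])
    D=np.c_[s[:,0],-s[:,1],-np.ones(len(s))]@E[:3,:3]; C=-E[:3,:3].T@E[:3,3]
    return C+D*((z-C[2])/D[:,2])[:,None]
def snap(n,f):
    im=bot.read_camera(n); cv2.imwrite("pics/"+f,cv2.cvtColor(im,cv2.COLOR_RGB2BGR)); return im
E
python3 - <<'E'
from h import *
a=snap("top","t0.png"); b=snap("side","s0.png")
cv2.imwrite("pics/both.png",cv2.cvtColor(cv2.resize(np.vstack([a,b]),None,fx=.71,fy=.71),cv2.COLOR_RGB2BGR))
print(bot.pinch_z,bot.sense())
for n in("top","side"):
    p=cam(n);E=np.array(p["extrinsics"]);print(n,p["vfov"],p["k1"],-E[:3,:3].T@E[:3,3],E[:3,:3].round(2).tolist())
for t in "bin scoop mat box plate rest wheel screwdriver wrench gear offcut ball0_center".split():
    print(t,[(np.round(d["box"]).tolist(),round(d["p"],2),unproj("top",[[(d["box"][0]+d["box"][2])/2,(d["box"][1]+d["box"][3])/2]],0.0)[0,:2].round(3).tolist()) for d in bot.search_frame(t,"top")[:4]])
E
```

```text
pics
0.0187 {'time': 0.1, 'qpos': array([-1.29089844,  0.32173234, -0.07008093,  1.45155822,  0.02261237,
        1.37078264, -0.05692852]), 'qd': array([-0.00017786, -0.00323321, -0.00023795, -0.00196104, -0.00076599,
        0.00102882, -0.00102178]), 'effort': array([ 2.63624552e-04, -4.92568803e+01, -4.05470403e-01, -3.13403070e+01,
       -6.41259528e-02,  3.94364214e-02,  6.60993760e-05]), 'position': array([0.17066554, 0.6266852 , 0.22157897]), 'ee_rot': array([-1.50805162,  1.56910245, -1.77385119]), 'wrist_force': array([ 0.85447325, -0.37470787,  0.35163252]), 'moment': array([-0.07381345, -0.02084661, -0.04065413]), 'finger_gap': 1.0005959567950067}
top 46.04788290395945 -0.11560762770607656 [0.23257135 0.02503338 1.51405122] [[-0.02, -1.0, 0.0], [0.98, -0.02, 0.17], [-0.17, 0.01, 0.99]]
side 56.530333942787486 -0.09782395130172958 [0.41828228 0.65975319 0.87401074] [[-1.0, -0.09, 0.02], [0.08, -0.78, 0.62], [-0.04, 0.62, 0.78]]
bin [([182.0, 164.0, 217.0, 238.0], 0.91, [0.529, 0.264])]
scoop [([331.0, 134.0, 359.0, 181.0], 0.97, [0.657, -0.199]), ([384.0, 108.0, 423.0, 14
[... 387 characters left out ...]
, 366.0, 239.0], 0.59, [0.467, -0.19])]
rest [([322.0, 195.0, 370.0, 247.0], 0.96, [0.454, -0.191]), ([324.0, 192.0, 368.0, 240.0], 0.57, [0.469, -0.193])]
wheel [([255.0, 164.0, 294.0, 211.0], 0.16, [0.565, 0.028])]
screwdriver [([144.0, 231.0, 159.0, 266.0], 0.58, [0.382, 0.413])]
wrench [([379.0, 167.0, 432.0, 191.0], 0.85, [0.584, -0.387]), ([333.0, 137.0, 360.0, 180.0], 0.6, [0.653, -0.202])]
gear [([239.0, 142.0, 253.0, 161.0], 0.71, [0.684, 0.116]), ([333.0, 134.0, 366.0, 179.0], 0.55, [0.66, -0.212])]
offcut [([388.0, 209.0, 414.0, 239.0], 0.55, [0.44, -0.365])]
ball0_center [([377.0, 164.0, 432.0, 195.0], 0.34, [0.582, -0.385]), ([390.0, 209.0, 415.0, 240.0], 0.34, [0.438, -0.367])]
```

View pics/t0.png

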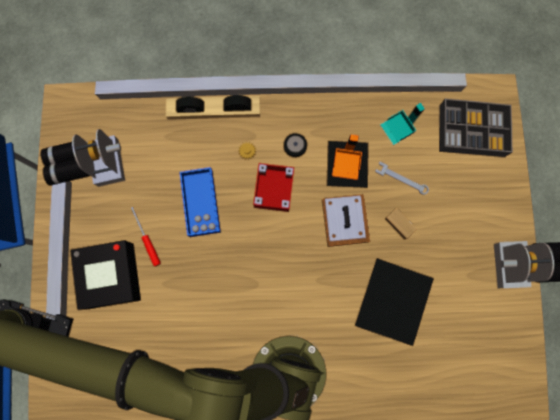

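View pics/s0.png

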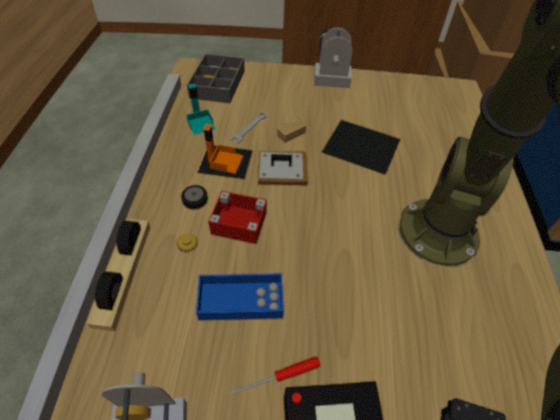

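The top view shows the orange scoop at (347,163) on the small black mat. The look-alikes are the turquoise scoop at (399,126) and the large mat at (395,301), neither of which is wanted. The blue bin is at (200,203) with its balls at the near end, the box at (274,187), and the plate at (345,217) on the brown rest. Next I'll get coarse poses from colour.

```bash
cat >> h.py <<'E'
def rectfit(n,mask,z):
    m=mask.astype(np.uint8); k,l,st,_=cv2.connectedComponentsWithStats(m); i=1+np.argmax(st[1:,4])
    c=max(cv2.findContours((l==i).astype(np.uint8),cv2.RETR_EXTERNAL,cv2.CHAIN_APPROX_NONE)[0],key=len)[:,0]
    P=unproj(n,c,z)[:,:2]; r=cv2.minAreaRect((P*1000).astype(np.float32)); return np.round(r[0],1),np.round(r[1],1),round(r[2],1)
E
python3 - <<'E'
from h import *
from scipy.spatial.transform import Rotation as R
a=cv2.imread("pics/t0.png"); H=cv2.cvtColor(a,cv2.COLOR_BGR2HSV).astype(int); h,s,v=H[...,0],H[...,1],H[...,2]
roi=np.zeros(h.shape,bool); roi[120:260,170:385]=1
print("bin",rectfit("top",roi&(h>105)&(h<130)&(s>130),.03))
print("box",rectfit("top",roi&((h<5)|(h>174))&(s>150)&(np.arange(560)<310),.05))
print("scoop",rectfit("top",roi&(h>5)&(h<16)&(s>215)&(np.arange(560)>320)&(np.arange(420)[:,None]<190)&(np.arange(420)[:,None]>146),.02))
print("mat",rectfit("top",roi&(v<50)&(np.arange(560)>320)&(np.arange(420)[:,None]<190),.004))
print("plate",rectfit("top",roi&(s<60)&(v>110)&(np.arange(560)>315)&(np.arange(420)[:,None]>190),.024))
print(R.from_euler("xyz",bot.sense()["ee_rot"]).as_matrix().round(3).tolist())
p=cam("wrist");E=np.array(p["extrinsics"]);print(p["vfov"],p["k1"],-E[:3,:3].T@E[:3,3]-bot.sense()["position"],E[:3,:3].round(2).tolist())
E
python3 -c "
import cv2;a=cv2.imread('pics/t0.png')[120:260,170:440];cv2.imwrite('pics/c0.png',cv2.resize(a,None,fx=2.9,fy=2.9,interpolation=2))"
```

```text
bin (array([520.7, 259.4]), array([202.1,  98.1]), 7.4)
box (array([556.4,  31.1]), array([106.1, 134.2]), 81.9)
scoop (array([ 637.3, -200.4]), array([ 83.2, 102.5]), 80.0)
mat (array([ 637.7, -203.4]), array([120.9, 147. ]), 86.7)
plate (array([ 459.8, -185.1]), array([131.6, 111.9]), 3.9)
[[0.0, 0.263, 0.965], [0.0, 0.965, -0.263], [-1.0, 0.0, 0.0]]
63.02556405180483 -0.03997881903819139 [-0.08020218  0.02249275  0.16196454] [[0.26, 0.97, 0.0], [-0.92, 0.25, -0.31], [-0.3, 0.08, 0.95]]
```

View pics/c0.png

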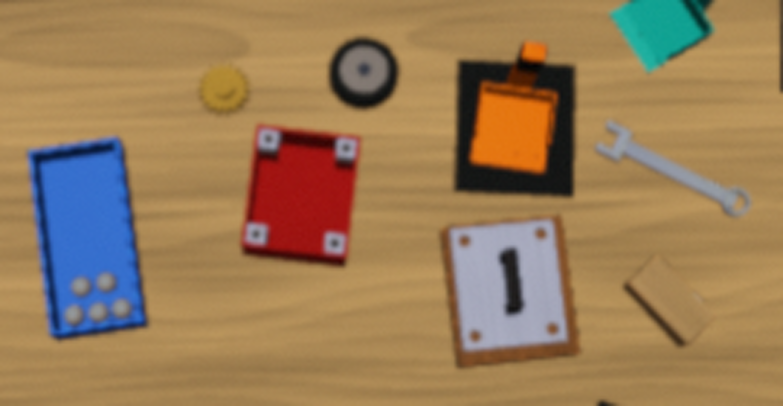

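Choice: the orange scoop at crop (513,125) on the small mat, confirmed in the crop. First I'll move above the bin for a close look.

>>> drive_tool --rows '[[[0,0,-8.4,41,-41,10,87],[0,0,-8.4,41,-41,10,87],[0,0,-8.4,41,-41,10,87],[0,0,-8.4,41,-41,10,87],[0,0,-8.4,41,-41,10,87],[0,0,-8.4,41,-41,10,87],[0,0,-8.4,41,-41,10,87],[0,0,-8.4,41,-41,10,87],[0,0,0,0,0,0,87]]]'

```text
time: 1.82
position: [0.5032, 0.2935, 0.3039]
ee_rot: [1.166, 1.567, -0.284]
wrist_force: [-0.6, -0.1, -0.1]
finger_gap: 0.999
```

```bash
python3 - <<'E'
from h import *
from scipy.spatial.transform import Rotation as R
s=bot.sense(); print(s["position"],R.from_euler("xyz",s["ee_rot"]).as_matrix()[:,:2].round(3).tolist(),s["qpos"].round(2))
p=cam("wrist"); a=snap("wrist","w1.png"); np.save("w1.npy",p["extrinsics"])
H=cv2.cvtColor(a,cv2.COLOR_RGB2HSV).astype(int); h,sa,v=H[...,0],H[...,1],H[...,2]
m=(h>105)&(h<130)&(sa>120)
for z in(.045,.0): print("bin",z,rectfit("wrist",m,z))
b=np.round(proj("wrist",[[.52,.26,.045]],p)); print(b)
E
```

```text
[0.50315657 0.2935264  0.30390356] [[0.004, 0.993], [-0.001, 0.121], [-1.0, 0.004]] [-0.87  0.15  0.33  1.51 -0.05  1.49 -0.41]
bin 0.045 (array([517.5, 268. ]), array([197.5, 101.4]), 7.9)
bin 0.0 (array([520.3, 255.9]), array([218.6, 112.3]), 7.9)
[[289. 196.]]
```

View pics/w1.png

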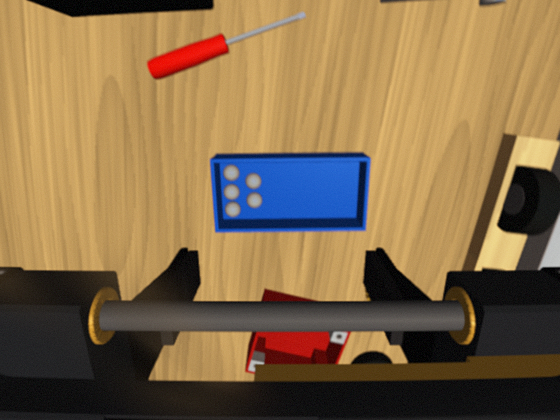

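The wrist view shows the bin with its rim corners near (213,156), (368,154), (365,230) and (217,231). The five balls are at the left end, towards the robot. I'll fit its outline properly by reprojecting a model.

```bash
cat >> h.py <<'E'
from scipy.optimize import minimize
def big(m):
    k,l,st,_=cv2.connectedComponentsWithStats(m.astype(np.uint8)); l=(l==1+np.argmax(st[1:,4])).astype(np.uint8)
    c=max(cv2.findContours(l,cv2.RETR_EXTERNAL,cv2.CHAIN_APPROX_NONE)[0],key=len); o=np.zeros_like(l); cv2.fillPoly(o,[cv2.convexHull(c)],1); return o
def boxfit(n,mask,L,W,z0,z1,g,p=None,cx=0):
    """silhouette fit of upright cuboid; g=[x,y,yawdeg]"""
    p=p or cam(n); m=cv2.GaussianBlur(mask.astype(np.float32),(0,0),1)
    def cost(q):
        t=np.radians(q[2]); c,s=np.cos(t),np.sin(t)
        P=[[q[0]/1e3+c*X-s*Y,q[1]/1e3+s*X+c*Y,z] for z in(z0,z1) for X in(cx-L/2,cx+L/2) for Y in(-W/2,W/2)]
        h=cv2.convexHull(proj(n,np.array(P),p).astype(np.float32)); o=np.zeros(m.shape,np.uint8)
        cv2.fillPoly(o,[np.round(h*64).astype(np.int32)],255,cv2.LINE_AA,6)
        return np.abs(cv2.GaussianBlur(o.astype(np.float32)/255,(0,0),1)-m).sum()
    r=None; g=np.array([g[0]*1e3,g[1]*1e3,g[2]],float)
    for st in(8,3,1): r=minimize(cost,g,method="Nelder-Mead",options=dict(initial_simplex=np.vstack([g,g+np.eye(3)*st]))); g=r.x
    return g.round(2),round(r.fun,1),int(mask.sum())
def hsv(a): H=cv2.cvtColor(a,cv2.COLOR_RGB2HSV).astype(int); return H[...,0],H[...,1],H[...,2]
E
python3 - <<'E'
from h import *
p=cam("wrist"); a=cv2.imread("pics/w1.png")[...,::-1]; h,s,v=hsv(a)
m=(h>105)&(h<130)&(s>120); m[:, :190]=0;m[250:]=0
print("bin wrist",boxfit("wrist",big(m),.2,.098,0,.045,[.52,.26,7.5],p))
a=cv2.imread("pics/t0.png")[...,::-1]; h,s,v=hsv(a); C=np.arange(560)[None];Rr=np.arange(420)[:,None]
roi=np.zeros(h.shape,bool); roi[120:260,170:385]=1
b=lambda n,m,*k:print(n,boxfit("top",big(m),*k))
b("bin",roi&(h>105)&(h<130)&(s>130),.2,.098,0,.045,[.52,.26,7.5])
b("box",roi&((h<5)|(h>174))&(s>150)&(C<310),.13,.11,0,.06,[.556,.031,-8])
b("mat",roi&((v<50)|((h>5)&(h<16)&(s>215)))&(C>320)&(Rr<190)&(Rr>141),.15,.13,0,.004,[.637,-.203,-3])
b("plate",roi&(s<60)&(v>110)&(C>315)&(Rr>190),.13,.11,.020,.024,[.46,-.185,4])
E
```

```text
bin wrist (array([518.98, 262.64,   7.3 ]), np.float64(640.4), 12022)
bin (array([520.04, 260.08,   7.51]), np.float64(215.1), 2133)
box (array([560.92,  30.94,  -5.25]), np.float64(268.5), 1487)
mat (array([ 636.53, -200.89,   -1.02]), np.float64(285.2), 1720)
plate (array([ 460.23, -185.18,    4.05]), np.float64(40.9), 1606)
```

>>> drive_tool --rows '[[[0,0,-2,10,-42,0,87],[0,0,-2,20,-50,-6,87],[0,0,-2,20,-50,-8,87],[0,0,-2,20,-50,-8,87],[0,0,-2,20,-50,-8,87],[0,0,-2,20,-50,-8,87],[0,0,-2,20,-50,-8,87],[0,0,-2,20,-50,-8,87],[0,0,-1,20,-50,-8,87],[0,0,0,10,-50,0,87],[0,0,0,0,-10,0,87],[0,0,0,0,0,0,87]]]'

```text
time: 3.38
position: [0.6788, -0.2016, 0.24]
ee_rot: [-2.543, 1.569, 2.006]
wrist_force: [0.3, 1.1, 0.5]
finger_gap: 0.994
```

```bash
python3 - <<'E'
from h import *
s=bot.sense(); print(s["position"],s["qpos"].round(2))
a=snap("wrist","w2.png")
E
```

```text
[ 0.6788374  -0.20157818  0.23997458] [-0.18  0.49  0.64  1.28 -0.29  1.46  0.27]
```

View pics/w2.png

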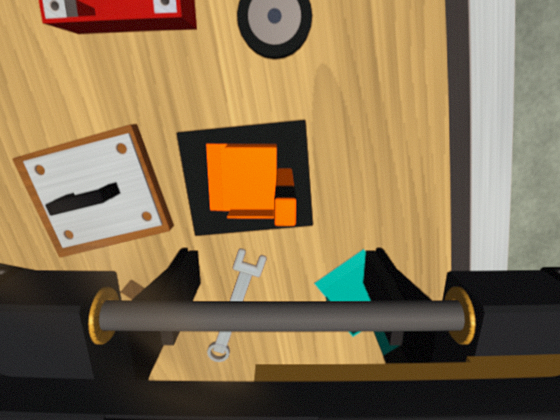

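The scoop is in the wrist view, with the bright top of its handle spanning about (275–296, 198–226) and its lip edge on the left running from (207,144) to (210,211). The plate at left shows its holes clearly, at (40,169), (121,148), (146,216) and (68,235).

```bash
python3 - <<'E'
from h import *
p=cam("wrist"); a=cv2.imread("pics/w2.png")[...,::-1]; h,s,v=hsv(a)
m=(h>3)&(h<20)&(s>200)&(v>200); m[:193]=0; m[235:]=0; m[:,:274]=0; m[:,310:]=0
ys,xs=np.nonzero(big(m)); print(xs.min(),xs.max(),ys.min(),ys.max(),"handle top",unproj("wrist",[[xs.mean(),ys.mean()]],.134,p)); print(rectfit("wrist",big(m)>0,.134))
m=(h>3)&(h<20)&(s>200)&(v>200); m[:135]=0; m[225:]=0; m[:,:195]=0; m[:,268:]=0
ys,xs=np.nonzero(m);print([v[r,275:300].tolist() for r in(205,)])
# lip line: leftmost pixel per row
rows=[r for r in range(150,208,3)]; L=np.array([[np.nonzero(m[r])[0][0]-.5,r] for r in rows]); P=unproj("wrist",L,.006,p)
k=np.polyfit(P[:,1],P[:,0],1); print("lip dx/dy",k,"yaw deg",-np.degrees(np.arctan(k[0])), P[[0,-1]].round(4).tolist())
mm=((v<60)|((h>3)&(h<20)&(s>200))); mm[:110]=0;mm[240:]=0;mm[:,:174]=0;mm[:,318:]=0
print("mat",boxfit("wrist",big(mm),.15,.13,0,.004,[.637,-.203,-3],p))
mm=(s<60)&(v>100); mm[:115]=0; mm[260:]=0; mm[:,:10]=0; mm[:,185:]=0
print("plate",boxfit("wrist",big(mm),.13,.11,.020,.024,[.46,-.185,4],p))
x=[(40,169),(121,148),(146,216),(68,235)]; print(unproj("wrist",x,.024,p).mean(0),unproj("wrist",x,.024,p).round(3).tolist())
E
```

```text
275 295 199 225 handle top [[ 0.68320071 -0.20463191  0.134     ]]
(array([ 683.2, -204.9]), array([22.6, 16.7]), 80.8)
[[227, 246, 249, 247, 248, 248, 248, 248, 248, 247, 248, 248, 248, 247, 248, 248, 248, 248, 249, 250, 246, 121, 32, 29, 30]]
lip dx/dy [0.1647988  0.62580897] yaw deg -9.358162604713428 [[0.6001, -0.1578, 0.006], [0.5882, -0.2258, 0.006]]
mat (array([ 638.12, -201.61,   -3.05]), np.float64(644.1), 13020)
plate (array([ 461.85, -182.77,    4.14]), np.float64(119.9), 10319)
[ 0.46322836 -0.18262574  0.024     ] [[0.411, -0.145, 0.024], [0.511, -0.138, 0.024], [0.517, -0.22, 0.024], [0.415, -0.228, 0.024]]
```

>>> drive_tool --rows '[[[0,0,0.6,4,-3,-20,87],[0,0,0,0,0,-30,87],[0,0,0,0,0,-30,87],[0,0,0,0,0,-30,87],[0,0,0,0,0,-30,87],[0,0,0,0,0,-10,87],[0,0,0,0,0,0,10],[0,0,0,0,0,0,10],[0,0,0,0,0,0,10],[0,0,0,0,0,0,10],[0,0,0,0,0,0,10]]]' --grip_force 45

```text
time: 4.8
position: [0.683, -0.2059, 0.091]
ee_rot: [1.562, 1.57, -0.163]
wrist_force: [-0.5, -0.3, 0.3]
finger_gap: 0.516
```

```bash
python3 - <<'E'
from h import *
from scipy.spatial.transform import Rotation as R
s=bot.sense(); print(s["position"],R.from_euler("xyz",s["ee_rot"]).as_matrix().round(3).tolist(),s["finger_gap"]*87)
E
```

```text
[ 0.6829557  -0.20589988  0.09100956] [[0.001, 0.988, -0.153], [-0.0, -0.153, -0.988], [-1.0, 0.001, 0.0]] 44.89590753353064
```

>>> drive_tool --rows '[[[0,0,0,0,0,0,10],[0,0,0,0,0,0,10],[0,0,0,0,0,0,10],[0,0,0,0,0,0,10],[0,0,0,0,0,0,10],[0,0,0,0,0,0,10]]]'

```text
time: 5.55
position: [0.6827, -0.2058, 0.0905]
ee_rot: [-1.409, 1.571, -3.134]
wrist_force: [-1.2, 0.4, -0.4]
finger_gap: 0.205
```

>>> drive_tool --rows '[[[0,0,0,0,0,20,10],[0,0,0,0,0,40,10],[0,0,1.6,-8,30,40,10],[0,0,1.6,-8,50,10,10],[0,0,1.6,-9,55,0,10],[0,0,1.6,-9,55,0,10],[0,0,1.7,-9,55,0,10],[0,0,1.7,-9,55,0,10],[0,0,1.7,-9,55,0,10],[0,0,1.7,-9,55,0,10],[0,0,1.7,-9,45,-20,10],[0,0,1.4,-7,22,-29,10]]]'

```text
time: 7.05
position: [0.5967, 0.2758, 0.1534]
ee_rot: [2.274, 1.566, 0.839]
wrist_force: [-0.3, -0.3, -1.4]
finger_gap: 0.202
```

>>> drive_tool --rows '[[[0,0,0,0,0,0,10],[0,0,0,0,0,0,10]]]'

```text
time: 7.3
position: [0.5984, 0.2692, 0.1535]
ee_rot: [1.225, 1.568, -0.218]
wrist_force: [-0.2, -0.5, -0.5]
finger_gap: 0.204
```

```bash
python3 - <<'E'
from h import *
from scipy.spatial.transform import Rotation as R
s=bot.sense(); print(s["position"],R.from_euler("xyz",s["ee_rot"]).as_matrix()[:,:2].round(3).tolist(),s["finger_gap"]*87)
snap("wrist","w3.png"); 
E
```

```text
[0.59836979 0.26917151 0.15346169] [[0.003, 0.992], [-0.001, 0.127], [-1.0, 0.003]] 17.71882645726745
```

View pics/w3.png

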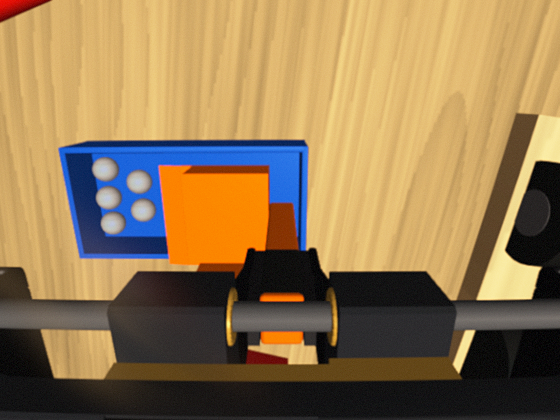

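The scoop is held level above the bin. The lip runs from (160,166) to (168,264), the bin rim's upper edge is near row 148 and its lower edge near row 257. I'll compare the two centre lines.

```bash
python3 - <<'E'
from h import *
p=cam("wrist"); a=cv2.imread("pics/w3.png")[...,::-1]; h,s,v=hsv(a)
for c in(90,120,290): print(c,"top",[(r,int(h[r,c]),int(v[r,c])) for r in range(137,158)],"bot",[(r,int(h[r,c]),int(v[r,c])) for r in range(244,264)] if c<200 else "")
for c in(175,): print(c,[(r,int(h[r,c]),int(v[r,c])) for r in list(range(160,170))+list(range(258,270))])
for r in(175,215,255): print(r,[(c,int(h[r,c]),int(v[r,c])) for c in range(155,172)])
print("rows190",[(c,int(v[190,c])) for c in range(290,312)],[(c,int(v[190,c])) for c in range(60,100,1)])
E
```

```text
90 top [(137, 19, 227), (138, 19, 231), (139, 19, 224), (140, 17, 176), (141, 128, 95), (142, 110, 86), (143, 110, 89), (144, 109, 85), (145, 110, 82), (146, 109, 108), (147, 109, 184), (148, 109, 220), (149, 108, 227), (150, 108, 222), (151, 109, 224), (152, 109, 200), (153, 110, 125), (154, 109, 89), (155, 110, 95), (156, 110, 91), (157, 112, 90)] bot [(244, 117, 100), (245, 117, 101), (246, 117, 96), (247, 115, 97), (248, 117, 96), (249, 118, 96), (250, 118, 94), (251, 117, 90), (252, 116, 97), (253, 115, 143), (254, 112, 198), (255, 111, 213), (256, 111, 211), (257, 113, 210), (258, 126, 177), (259, 15, 210), (260, 18, 219), (261, 19, 212), (262, 18, 215), (263, 18, 214)]
120 top [(137, 19, 228), (138, 19, 234), (139, 19, 225), (140, 13, 143), (141, 115, 92), (142, 109, 85), (143, 109, 90), (144, 110, 88), (145, 110, 82), (146, 110, 118), (147, 109, 205), (148, 109, 232), (149, 108, 229), (150, 108, 228), (151, 108, 223), (152, 109, 202), (153, 109, 192), (154, 109, 217), (155, 109, 224), (156, 109, 220), (157, 109, 218)] bot [(244, 114, 96), (245, 113, 96), (246, 114, 95), (247,
[... 1844 characters left out ...]
, 15, 253)]
rows190 [(290, 227), (291, 227), (292, 228), (293, 228), (294, 227), (295, 228), (296, 229), (297, 230), (298, 201), (299, 106), (300, 63), (301, 130), (302, 210), (303, 231), (304, 231), (305, 234), (306, 221), (307, 156), (308, 217), (309, 225), (310, 225), (311, 231)] [(60, 218), (61, 216), (62, 214), (63, 215), (64, 222), (65, 209), (66, 183), (67, 216), (68, 218), (69, 220), (70, 215), (71, 179), (72, 119), (73, 94), (74, 92), (75, 92), (76, 91), (77, 90), (78, 97), (79, 95), (80, 92), (81, 97), (82, 95), (83, 90), (84, 93), (85, 96), (86, 93), (87, 93), (88, 96), (89, 92), (90, 90), (91, 93), (92, 90), (93, 92), (94, 93), (95, 91), (96, 90), (97, 125), (98, 157), (99, 148)]
```

```bash
python3 - <<'E'
from h import *
p=cam("wrist")
U=lambda q,z: unproj("wrist",q,z,p)[:,:2]*1000
t=U([(90,146.6),(120,146.3),(290,145.4)],.045); b=U([(90,258.4),(120,258.4)],.045); e=U([(306.5,190)],.045); w=U([(66,190)],.045)
print("rim +y",t.round(1).tolist(),"-y",b.round(1).tolist(),"+x",e,"-x",w)
yaw=np.arctan2(*(t[2]-t[0])[::-1]); print("yaw",np.degrees(yaw))
n=np.array([-np.sin(yaw),np.cos(yaw)]); u=np.array([n[1],-n[0]])
print("n+",(t@n).round(1),"n-",(b@n).round(1),"width",(t@n).mean()-(b@n).mean()); cn=((t@n).mean()+(b@n).mean())/2; cu=(e@u+w@u)/2; print("len",e@u-w@u)
print("bin centre",u*cu+n*cn)
z=.067+.0015; l=U([(159.2,175),(163.5,215),(168.4,255)],z); s1=U([(175,165.3)],z)@n; s2=U([(175,264.2)],z)@n
k=np.polyfit(l[:,1],l[:,0],1);print("scoop yaw",-np.degrees(np.arctan(k[0])),"n",s1,s2,"width",s1-s2,"offset scoop-bin",(s1+s2)/2-cn,"lip u rel",(l@u-cu).round(1))
E
```

```text
rim +y [[444.0, 298.6], [468.1, 301.8], [601.4, 319.0]] -y [[439.7, 199.4], [466.5, 203.0]] +x [[619.68583964 284.8468344 ]] -x [[422.41518333 260.06208241]]
yaw 7.377938948485755
n+ [239.2 239.2 239.2] n- [141.3 141.4] width 97.82050977024403
len [198.82009253]
bin centre [522.72574845 259.51684799]
scoop yaw 7.51153744594047 n [228.10049793] [147.87106399] width [80.22943394] offset scoop-bin [-2.25726732] lip u rel [-11.4 -11.5 -11.3]
```

>>> drive_tool --rows '[[[0,0,0,0,2.3,0,10],[0,0,0,0,0,-20,10],[0,0,0,0,0,-20,10],[0,0,0,0,0,-15,10],[0,0,0,0,0,-6,10],[0,0,0,0,0,0,10],[0,0,0,0,0,0,10]]]'

```text
time: 8.22
position: [0.5957, 0.2729, 0.0913]
ee_rot: [-1.404, 1.568, -2.845]
wrist_force: [-4.3, -1.6, 7.9]
finger_gap: 0.204
```

```bash
python3 - <<'E'
from h import *
s=bot.sense(); print(s["position"],s["wrist_force"],s["moment"])
snap("wrist","w4.png"); 
E
```

```text
[0.59567069 0.27291968 0.09132709] [-4.32281614 -1.63104792  7.87201971] [-0.73334917  1.50346546  0.00207118]
```

View pics/w4.png

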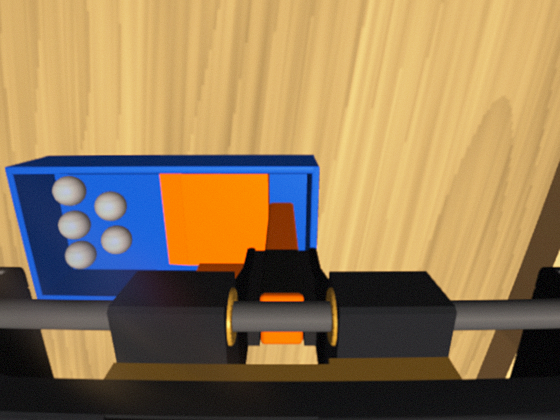

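The scoop sits on the bin floor with about 8 N of contact and the balls ahead of the lip at left. Next I'll push it towards the end wall.

>>> drive_tool --rows '[[[0,0,0,-4,-0.5,0.2,10],[0,0,0,-8,-1,0,10],[0,0,0,-8,-1,0,10],[0,0,0,-8,-1,0,10],[0,0,0,-8,-1.1,0,10],[0,0,0,-8,-1,0,10],[0,0,0,-8,-1.1,0,10],[0,0,0,-8,-1,0,10],[0,0,0,-8,-1,0,10],[0,0,0,-8,-1.1,0,10]]]'

```text
time: 9.52
position: [0.5219, 0.2643, 0.0917]
ee_rot: [1.822, 1.566, 0.382]
wrist_force: [4.6, 1.8, 4.9]
finger_gap: 0.205
```

```bash
python3 - <<'E'
from h import *
s=bot.sense(); print(s["position"],s["wrist_force"],s["moment"])
E
```

```text
[0.52192552 0.26427876 0.09170417] [4.59239534 1.82374874 4.9477474 ] [ 0.160724   -1.20077701  0.09077817]
```

>>> drive_tool --rows '[[[0,0,0,-3,-0.4,0,10],[0,0,0,-2,-0.3,0,10],[0,0,0,0,0,0,10],[0,0,0,0,0,0,10]]]'

```text
time: 10.02
position: [0.5165, 0.2637, 0.0916]
ee_rot: [1.959, 1.568, 0.519]
wrist_force: [3.8, 2.0, 6.0]
finger_gap: 0.204
```

```bash
python3 - <<'E'
from h import *
s=bot.sense(); print(s["position"],s["wrist_force"],s["moment"])
snap("wrist","w5.png"); 
E
```

```text
[0.51649802 0.26366864 0.09156001] [3.8053945  2.01809656 5.95877591] [ 0.21381431 -0.95334866  0.10304943]
```

View pics/w5.png

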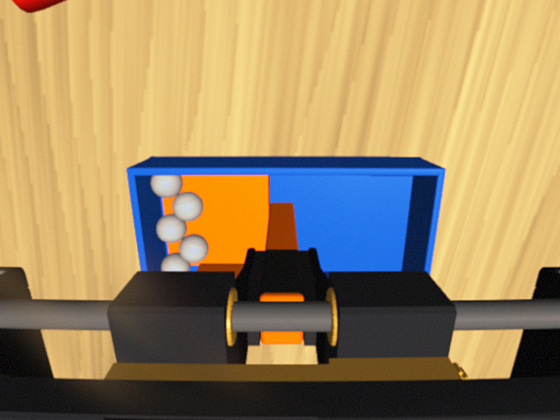

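Four or five balls are over the pan: (166,183), (188,206), (171,228), (193,248) and (175,268). I'll nudge the last bit, then tilt the lip up about the rear bottom edge.

>>> drive_tool --rows '[[[0,0,0,-1.5,-0.2,0,10],[0,0,0,0,0,0,10],[-0.3,2,0,3,0.4,0.8,10],[-0.38,2.98,0,4.5,0.6,0.8,10],[-0.38,2.98,0,4.5,0.6,0.8,10],[-0.38,2.98,0,4.5,0.6,0.5,10],[-0.38,2.98,0,4.5,0.6,0.5,10],[0,0,0,0,0,0,10],[0,0,0,0,0,0,10]]]'

```text
time: 11.2
position: [0.5334, 0.2651, 0.0928]
ee_rot: [-1.567, 1.323, -3.007]
wrist_force: [-0.8, -1.0, -3.7]
finger_gap: 0.203
```

```bash
python3 - <<'E'
from h import *
s=bot.sense(); print(s["position"],s["wrist_force"],s["moment"],s["finger_gap"]*87)
snap("wrist","w6.png"); 
E
```

```text
[0.5333858  0.26509067 0.0927645 ] [-0.75921914 -1.0037623  -3.7144443 ] [-0.00219964 -0.58285585  0.0488191 ] 17.641129517564345
```

View pics/w6.png

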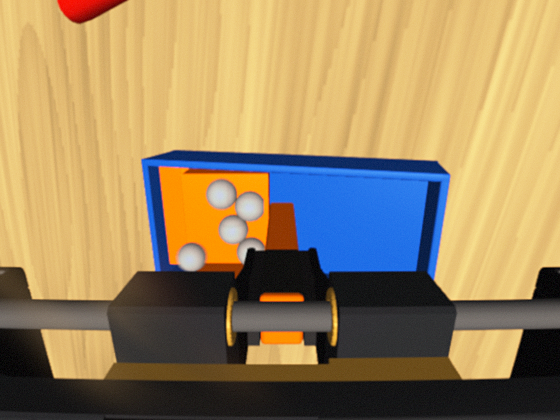

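All five balls are in the pan: (221,194), (250,207), (233,229), (252,248) and (191,257). Lift them gently while I get the box pose from its post tops.

>>> drive_tool --rows '[[[0,0,0,0,0,6,10],[0,0,0,0,0,12,10],[0,0,0,0,0,16,10],[0,0,0,0,0,18,10],[0,0,0,0,0,18,10],[0,0,0,0,0,16,10],[0,0,0,0,0,10,10],[0,0,0,0,0,4,10],[0,0,0,0,0,0,10],[0,0,0,0,0,0,10]]]'

```text
time: 12.5
position: [0.5349, 0.2654, 0.1934]
ee_rot: [-1.569, 1.325, -3.009]
wrist_force: [-0.3, 0.1, -4.4]
finger_gap: 0.207
```

```bash
python3 - <<'E'
from h import *
s=bot.sense(); print(s["position"],s["wrist_force"],s["finger_gap"]*87)
def posts(n,a,roi,z):
    h,sa,v=hsv(a); m=((sa<90)&(v>120)); o=np.zeros_like(m); x0,y0,x1,y1=roi; o[y0:y1,x0:x1]=m[y0:y1,x0:x1]
    k,l,st,c=cv2.connectedComponentsWithStats(o.astype(np.uint8)); i=[j for j in range(1,k) if st[j,4]>8]; print(n,c[i].round(1).tolist(),st[i,4])
    P=unproj(n,c[i],z)[:,:2]*1000; print(P.round(1).tolist(),P.mean(0)); r=cv2.minAreaRect(P.astype(np.float32)); print(r)
posts("top",cv2.imread("pics/t0.png")[...,::-1],(255,163,294,212),.06)
# from w2? box partially visible; use side
posts("side",cv2.imread("pics/s0.png")[...,::-1],(208,190,268,240),.06)
snap("wrist","w7.png")
p=cam("wrist"); print(proj("wrist",[[.53,.265,.1],[.56,.031,.06]],p))
E
```

```text
[0.53490857 0.26542621 0.19343998] [-0.33617349  0.09725805 -4.35414321] 17.973097409627165
top [[262.0, 167.3], [289.0, 170.5], [258.0, 200.0], [285.0, 203.4]] [42 44 43 44]
[[615.3, 64.3], [603.4, -17.4], [514.5, 78.1], [502.2, -2.6]] [558.83128021  30.60954328]
((558.7283935546875, 30.81854820251465), (82.5501480102539, 102.25628662109375), 81.73197937011719)
side [[223.7, 193.6], [260.8, 201.3], [214.0, 218.2], [252.1, 225.8]] [23 25 30 42]
[[603.4, -20.5], [499.2, -4.3], [614.1, 65.4], [512.3, 78.9]] [557.24306281  29.88376196]
((557.9147338867188, 30.329042434692383), (86.46098327636719, 105.4175033569336), 81.20396423339844)
[[301.97943506 211.54873023]
 [303.79505284 401.0045511 ]]
```

>>> drive_tool --rows '[[[0,0,-0.5,5,-9,0,10],[0,0,-1.1,10,-17,0,10],[0,0,-1.5,14,-24,0,10],[0,0,-1.6,15,-26,-2,10],[0,0,-1.6,15,-26,-2,10],[0,0,-1.6,16,-26,-2,10],[0,0,-1.6,16,-26,-2,10],[0,0,-1.6,16,-26,-2,10],[0,0,-1.6,16,-26,-2,10],[0,0,-1.5,14,-24,-2,10],[0,0,-1.0,10,-16,-2,10],[0,0,-0.5,5,-8,0,10]]]'

```text
time: 14.05
position: [0.6876, 0.009, 0.1778]
ee_rot: [-1.567, 1.325, 2.999]
wrist_force: [-0.9, -0.0, -3.2]
finger_gap: 0.203
```

>>> drive_tool --rows '[[[0,0,0,0,0,0,10],[0,0,0,0,0,0,10]]]'

```text
time: 14.3
position: [0.6871, 0.0132, 0.1783]
ee_rot: [-1.577, 1.326, 2.994]
wrist_force: [-0.1, -0.2, -3.3]
finger_gap: 0.206
```

```bash
python3 - <<'E'
from h import *
from scipy.spatial.transform import Rotation as R
s=bot.sense(); M=R.from_euler("xyz",s["ee_rot"]).as_matrix(); print(s["position"],M.round(3).tolist(),s["wrist_force"],s["qpos"].round(2))
p=cam("wrist");a=snap("wrist","w8.png"); t=snap("top","t8.png")
# predicted lip midpoint using tool axes: tool x down-handle, y=scoop x
T=s["position"]; L=T+M[:,0]*.0865-M[:,1]*.090; print("lip",L, proj("wrist",[L],p))
cv2.imwrite("pics/v8.png",np.hstack([cv2.resize(a,(400,300)),cv2.resize(t[130:220,230:350],(400,300))])[...,::-1])
E
```

```text
[0.68712313 0.01322201 0.17833594] [[-0.24, 0.96, -0.141], [0.036, -0.137, -0.99], [-0.97, -0.243, -0.001]] [-0.08729731 -0.20374271 -3.26748857] [-0.35  0.66  0.54  1.16 -0.33  1.65  0.01]
lip [0.57991047 0.02859872 0.11627749] [[162.46341225 214.53177973]]
```

View pics/v8.png

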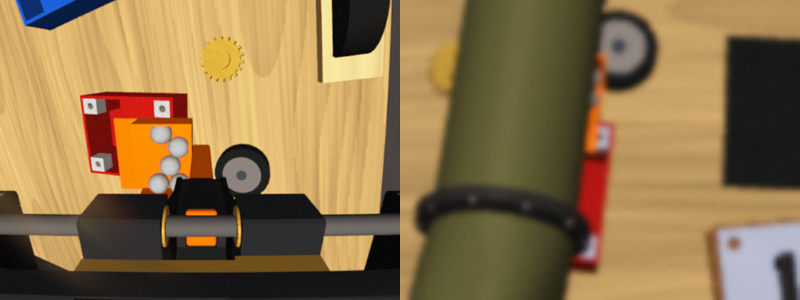

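All five balls still ride in the scoop, and the lip is over the middle of the box. I'll pour, turning about the lip.

>>> drive_tool --rows '[[[-0.63,-4.46,0,-5.1,0.7,-1.6,10],[-0.63,-4.46,0,-5.7,0.8,-2.2,10],[-0.63,-4.46,0,-6.4,0.9,-2.6,10],[-0.63,-4.46,0,-6.8,1,6.9,10],[-0.63,-4.46,0,-7.5,1.1,6.3,10],[-0.63,-4.46,0,-7.9,1.1,5.6,10],[-0.63,-4.46,0,-8.3,1.2,5.1,10],[-0.63,-4.46,0,-8.7,1.2,4.3,10],[-0.63,-4.46,0,-9,1.3,3.7,10],[-0.63,-4.46,0,-9.2,1.3,2.9,10],[-0.63,-4.46,0,-9.4,1.3,2.2,10],[0,0,0,0,0,0,10]]]'

```text
time: 15.9
position: [0.601, 0.0243, 0.208]
ee_rot: [1.576, 0.953, -0.136]
wrist_force: [0.1, -0.4, -1.5]
finger_gap: 0.206
```

>>> drive_tool --rows '[[[0,0,0,0,0,0,10],[0,0,0,0,0,0,10]]]'

```text
time: 16.15
position: [0.6043, 0.0232, 0.2097]
ee_rot: [1.575, 0.951, -0.139]
wrist_force: [0.3, -0.2, -1.9]
finger_gap: 0.2
```

```bash
python3 - <<'E'
from h import *
from scipy.spatial.transform import Rotation as R
s=bot.sense(); M=R.from_euler("xyz",s["ee_rot"]).as_matrix(); print(s["position"],M.round(3).tolist(),s["wrist_force"],s["qpos"].round(2))
a=snap("wrist","w9.png"); t=snap("side","s9.png")
print("lip",s["position"]+M[:,0]*.0865-M[:,1]*.090)
cv2.imwrite("pics/v9.png",np.hstack([cv2.resize(a,(400,300)),cv2.resize(t[150:270,170:330],(400,300))])[...,::-1])
E
```

```text
[0.60430276 0.02320417 0.20965509] [[0.576, 0.805, -0.143], [-0.081, -0.118, -0.99], [-0.814, 0.581, -0.003]] [ 0.32811285 -0.23893412 -1.94208297] [-0.72 -0.21  0.47  2.15  0.53  0.65 -0.71]
lip [0.58162352 0.02681531 0.08695684]
```

View pics/v9.png

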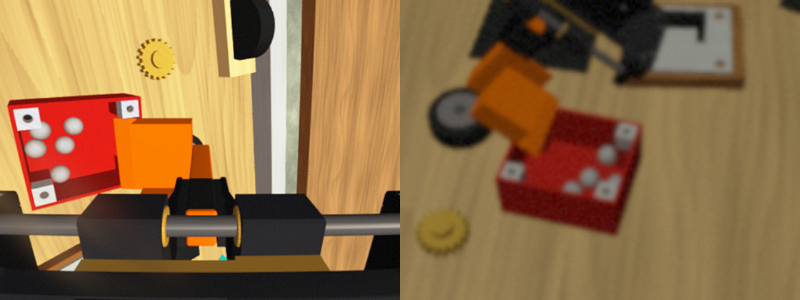

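All five balls lie in the left half of the box, seen at (35–75, 126–174) in the wrist half and confirmed by the side view. The scoop is empty. Level it and take it back to the mat.

>>> drive_tool --rows '[[[0.5,3.5,0,6,-0.8,0,10],[0.63,4.5,0,8,-1.2,-1,10],[0.63,4.5,0,8,-1.2,-2,10],[0.63,4.5,0,8,-1.2,-2,10],[0.63,4.5,0,9,-1.2,-2,10],[0.63,4.5,0,9,-1.2,-2,10],[0.63,4.5,0,9,-1.2,-2,10],[0.63,4.5,0,9,-1.2,-2,10],[0.02,0.2,0,4,-20,0,10],[0,0,0,3,-40,0,10],[0,0,0,3,-50,0,10],[0,0,0,2,-50,0,10]]]'

```text
time: 17.75
position: [0.6809, -0.1487, 0.1963]
ee_rot: [0.844, 1.569, -0.87]
wrist_force: [0.5, 0.2, -1.8]
finger_gap: 0.207
```

>>> drive_tool --rows '[[[0,0,0,0,-40,0,10],[0,0,0,0,-20,0,10],[0,0,0,0,0,0,10],[0,0,0,0,0,0,10]]]'

```text
time: 18.25
position: [0.6819, -0.203, 0.1957]
ee_rot: [-2.951, 1.569, 1.621]
wrist_force: [0.3, -0.2, -1.8]
finger_gap: 0.204
```

```bash
python3 - <<'E'
from h import *
from scipy.spatial.transform import Rotation as R
s=bot.sense(); M=R.from_euler("xyz",s["ee_rot"]).as_matrix(); print(s["position"],M.round(3).tolist(),s["wrist_force"],s["qpos"].round(2))
print("turn to vertical (deg, world)",np.degrees(np.cross(M[:,0],[0,0,-1])).round(2),"shift",(1000*(np.array([.6827,-.2058,.0905])-s["position"])).round(1))
E
```

```text
[ 0.68194343 -0.20299154  0.19567097] [[-0.0, 0.99, -0.14], [0.002, -0.14, -0.99], [-1.0, -0.0, -0.002]] [ 0.28845806 -0.2386114  -1.75168863] [-0.23  0.54  0.72  1.33 -0.35  1.4   0.34]
turn to vertical (deg, world) [-0.12 -0.01 -0.  ] shift [   0.8   -2.8 -105.2]
```

>>> drive_tool --rows '[[[0,0,0,1,-3,-20,10],[0,0,0,0,0,-30,10],[0,0,0,0,0,-30,10],[0,0,0,0,0,-18,10],[0,0,0,0,0,-5,10],[0,0,0,0,0,-2,10],[0,0,0,0,0,0,10],[0,0,0,0,0,0,10]]]'

```text
time: 19.25
position: [0.6828, -0.209, 0.0919]
ee_rot: [1.609, 1.57, -0.105]
wrist_force: [-0.8, 1.0, -1.1]
finger_gap: 0.203
```

>>> drive_tool --rows '[[[0,0,0,0,0,-1.5,10],[0,0,0,0,0,0,10],[0,0,0,0,0,0,30],[0,0,0,0,0,0,60],[0,0,0,0,0,0,87],[0,0,0,0,0,0,87],[0,0,0,0,0,0,87],[0,0,0,0,0,0,87],[0,0,0,0,0,0,87],[0,0,0,0,0,0,87]]]'

```text
time: 20.5
position: [0.6823, -0.2087, 0.0893]
ee_rot: [-1.828, 1.57, 2.741]
wrist_force: [-0.0, -0.2, 0.3]
finger_gap: 0.974
```

>>> drive_tool --rows '[[[0,0,0,0,0,20,87],[0,0,0,0,0,40,87],[0,0,0,0,0,50,87],[0,0,0,0,0,50,87],[0,0,-9.7,-28,3,0,87],[0,0,-9.7,-28,3,0,87],[0,0,-9.7,-28,3,0,87],[0,0,-9.7,-28,3,0,87],[0,0,-9.7,-28,3,0,87],[0,0,-9.7,-28,3,0,87],[0,0,-9.7,-28,3,0,87],[0,0,-9.7,-25,3,0,87]]]'

```text
time: 22.0
position: [0.4604, -0.1854, 0.2502]
ee_rot: [-2.415, 1.569, 0.793]
wrist_force: [-1.0, 0.6, 0.1]
finger_gap: 1.0
```

>>> drive_tool --rows '[[[0,0,0,0,0,0,87],[0,0,0,0,0,0,87]]]'

```text
time: 22.25
position: [0.4622, -0.1848, 0.2502]
ee_rot: [-2.748, 1.568, 0.469]
wrist_force: [-0.2, 0.1, 0.5]
finger_gap: 1.0
```

```bash
python3 - <<'E'
from h import *
from scipy.spatial.transform import Rotation as R
s=bot.sense(); M=R.from_euler("xyz",s["ee_rot"]).as_matrix(); print(s["position"],M.round(3).tolist(),s["wrist_force"],s["qpos"].round(2))
snap("wrist","w10.png");p=cam("wrist"); print(proj("wrist",[[.461,-.184,.064],[.461,-.184,.024]],p))
a=snap("side","s10.png")
c=cv2.imread("pics/w10.png"); cv2.imwrite("pics/v10.png",np.hstack([c[:,:500],cv2.resize(a[80:230,170:320],(300,420))[...,::-1]])) 
E
```

```text
[ 0.46219407 -0.18481289  0.25023116] [[0.002, 0.075, -0.997], [0.001, -0.997, -0.075], [-1.0, -0.001, -0.003]] [-0.24982005  0.11154333  0.53643607] [-0.7  -0.09  0.99  1.81  0.07  1.38 -1.22]
[[280.96410402 186.11798271]
 [281.04082846 177.70040929]]
```

View pics/v10.png

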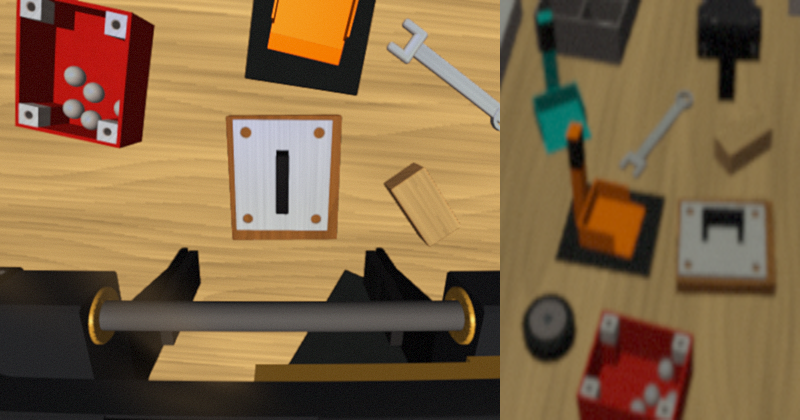

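The scoop stands released on the small mat. The plate's holes are at (245,132), (319,132), (316,219) and (248,219) with the bar at (282,182). The box's threads are in the same view at (31,5), (116,24), (33,115) and (107,131). I'll measure both from this picture.

```bash
cat >> h.py <<'E'
def blob(g,c,r,dark=True):
    x,y=map(int,c); y0=max(0,y-r);w=g[y0:y+r+1,max(0,x-r):x+r+1].astype(float); t=(np.percentile(w,90)+w.min())/2
    k,l,st,ce=cv2.connectedComponentsWithStats((w<t).astype(np.uint8)); k0=l[y-y0,x-max(0,x-r)]
    if k0==0: k0=1+np.argmax(st[1:,4])
    W=np.where(l==k0,t-w,0)+1e-9; Y,X=np.mgrid[:w.shape[0],:w.shape[1]]
    return np.array([(W*X).sum()/W.sum()+max(0,x-r),(W*Y).sum()/W.sum()+y0])
def quad(P):
    """rigid 4-hole fit: order +x+y,-x+y,-x-y,+x-y (mm)"""
    Q=np.array([[51,41],[-51,41],[-51,-41],[51,-41]]); c=P.mean(0); d=P-c
    t=np.arctan2((Q[:,0]*d[:,1]-Q[:,1]*d[:,0]).sum(),(Q*d).sum()); R_=np.array([[np.cos(t),-np.sin(t)],[np.sin(t),np.cos(t)]])
    return c.round(1),round(np.degrees(t),2),np.abs(d-Q@R_.T).max().round(1)
E
python3 - <<'E'
from h import *
p=cam("wrist"); a=cv2.imread("pics/w10.png"); g=a[...,2].astype(int)  # red: holes darker? use blue for plate
B=a[...,0]
# image up=+x?, box at left => +y left
ph=[blob(B,c,9) for c in[(245,132),(248,219),(316,219),(319,132)]]; bh=[blob(g,c,6) for c in[(31,5),(33,115),(107,131),(116,24)]]
print(np.round(ph,1).tolist(),np.round(bh,1).tolist())
P=unproj("wrist",ph,.023,p)[:,:2]*1000; Q=unproj("wrist",bh,.059,p)[:,:2]*1000
print("plate",quad(P),"box",quad(Q)); 
h_=unproj("wrist",[(282,182)],.064,p)[0]*1000; print("bar",h_)
m=(B<60); m[:145]=0;m[216:]=0;m[:,270:][:,26:]=0;m[:,:270]=0; ys,xs=np.nonzero(m); print(xs.min(),xs.max(),ys.min(),ys.max(),unproj("wrist",[[xs.mean(),ys.mean()]],.064,p)*1000)
E
```

```text
[[245.3, 132.0], [247.5, 218.1], [315.4, 218.5], [318.6, 132.5]] [[30.8, 6.3], [28.8, 114.4], [107.0, 131.2], [115.7, 24.4]]
plate (array([ 461.6, -184.9]), np.float64(3.96), np.float64(0.2)) box (array([560.1,  30.2]), np.float64(-8.28), np.float64(0.4))
bar [ 465.27944532 -184.91373047   64.        ]
276 287 151 213 [[ 465.1846535  -184.62114788   64.        ]]
```

>>> drive_tool --rows '[[[0,0,-0.3,-0.6,0,-20,87],[0,0,0,0,0,-45,87],[0,0,0,0,0,-45,87],[0,0,0,0,0,-45,87],[0,0,0,0,0,-40,87],[0,0,0,0,0,-18,87],[0,0,0,0,0,0,50],[0,0,0,0,0,0,20],[0,0,0,0,0,0,5],[0,0,0,0,0,0,5],[0,0,0,0,0,0,5],[0,0,0,0,0,0,5]]]'

```text
time: 23.85
position: [0.4608, -0.1846, 0.0365]
ee_rot: [-2.226, 1.57, 0.984]
wrist_force: [0.2, -0.4, 1.1]
finger_gap: 0.405
```

>>> drive_tool --rows '[[[0,0,0,0,0,0,5],[0,0,0,0,0,0,5],[0,0,0,0,0,0,5],[0,0,0,0,0,0,5],[0,0,0,0,0,0,5],[0,0,0,0,0,0,5]]]'

```text
time: 24.6
position: [0.4607, -0.1848, 0.0363]
ee_rot: [-1.79, 1.57, 1.42]
wrist_force: [-0.4, -0.7, 0.3]
finger_gap: 0.158
```

>>> drive_tool --rows '[[[0,0,0,0,0,15,5],[0,0,0,0,0,35,5],[0,0,0,0,0,30,5],[0,0,-0.8,6,13,0,5],[0,0,-1.5,12,27,0,5],[0,0,-1.7,14,30,0,5],[0,0,-1.7,14,30,0,5],[0,0,-1.7,14,30,0,5],[0,0,-1.7,14,30,0,5],[0,0,-1.5,12,27,0,5],[0,0,-1.1,8,18,0,5],[0,0,-0.5,4.5,10,0,5]]]'

```text
time: 26.1
position: [0.5594, 0.0315, 0.1168]
ee_rot: [-2.204, 1.57, 0.794]
wrist_force: [-0.3, 0.7, -3.0]
finger_gap: 0.154
```

>>> drive_tool --rows '[[[0,0,0,0,0,0,5],[0,0,0,0,0,0,5],[0,0,0,0,0,0,5]]]'

```text
time: 26.48
position: [0.5589, 0.0292, 0.1164]
ee_rot: [-1.624, 1.57, 1.371]
wrist_force: [-0.2, 0.6, -2.9]
finger_gap: 0.155
```

```bash
python3 - <<'E'
from h import *
from scipy.spatial.transform import Rotation as R
s=bot.sense(); M=R.from_euler("xyz",s["ee_rot"]).as_matrix(); print(s["position"],M.round(3).tolist(),np.degrees(np.arctan2(M[1,1],M[0,1])),s["wrist_force"],s["finger_gap"]*87)
a=snap("wrist","w11.png");snap("side","s11.png")
E
```

```text
[0.55887807 0.02918421 0.11641077] [[0.0, -0.146, -0.989], [0.001, -0.989, 0.146], [-1.0, -0.001, -0.0]] -98.39954895205867 [-0.24429717  0.56757131 -2.87320296] 13.449170530118998
```

The viewer limit of 12 is reached, so I'll check the alignment numerically.

```bash
python3 - <<'E'
from h import *
p=cam("wrist"); ps=cam("side"); q=bot.sense()["position"]
def pts(c,yaw,z,Q=np.array([[51,41],[-51,41],[-51,-41],[51,-41],[65,55],[-65,55],[-65,-55],[65,-55]])):
    t=np.radians(yaw);R_=np.array([[np.cos(t),-np.sin(t)],[np.sin(t),np.cos(t)]]); return np.c_[(np.array(c)+Q@R_.T)/1e3,np.full(len(Q),z)]
P=pts([559.8,29.1],-8.4,.104)
for n,pp in(("wrist",p),("side",ps)): print(n,"plate",proj(n,P,pp).round(0).tolist(),"\n box",proj(n,pts([560.1,30.2],-8.28,.06),pp)[:8].round(0).tolist())
a=cv2.imread("pics/w11.png")
for c in proj("wrist",P,p)[[0,3]]:
    x,y=map(int,c); print(c); [print(" ".join("%3d,%3d,%3d"%tuple(a[r,k][::-1]) for k in range(x-15,x+16,3))) for r in range(max(0,y-15),min(420,y+16),3)]
E
```

```text
wrist plate [[204.0, 168.0], [216.0, 333.0], [350.0, 333.0], [363.0, 168.0], [175.0, 141.0], [195.0, 352.0], [371.0, 352.0], [392.0, 141.0]] 
 box [[217.0, 155.0], [225.0, 294.0], [338.0, 294.0], [345.0, 154.0], [194.0, 132.0], [208.0, 310.0], [355.0, 310.0], [369.0, 132.0]]
side plate [[212.0, 207.0], [251.0, 215.0], [259.0, 191.0], [222.0, 183.0], [204.0, 210.0], [254.0, 220.0], [266.0, 188.0], [219.0, 178.0]] 
 box [[213.0, 218.0], [251.0, 225.0], [259.0, 202.0], [223.0, 194.0], [206.0, 221.0], [255.0, 231.0], [265.0, 199.0], [220.0, 190.0]]
[204.1545012  167.99743702]
204,205,215 199,202,210 201,203,211 204,207,216 197,200,209 202,203,212 198,201,210 203,205,215 199,200,209 205,207,213 203,207,214
202,203,216 199,199,210 196,199,211 183,182,189 174,169,172 183,177,184 197,197,210 203,206,219 199,200,213 202,203,216 207,207,219
202,203,213 194,193,201 142,125,118 190, 49, 43 198,201,212 194,198,207 189,185,190 193,187,193 201,204,215 199,200,212 206,207,219
200,203,211 148,138,130 185, 26, 21 193, 16, 11 199,203,215 194,198,207 197,199,211 188,187,192 190,185,190 202,204,215 201,2
[... 1710 characters left out ...]
,105 137,122,111 203,197,191 201,205,206
192,191,189  99, 58, 58  93, 50, 52  93, 49, 50 193, 22, 14 195, 30, 19 210,167,101 200,161, 99 154,146,137 207,204,200 200,204,204
200,204,204 153,126,116  72,  2,  0  84, 12,  9 197, 32, 24 190, 27, 16 195,155, 96 131,115,102 198,189,181 203,204,204 199,202,203
199,200,201 195,190,189 159,137,129  92, 36, 33 183, 34, 25 159, 62, 57 133,124,117 201,196,184 199,199,199 204,207,206 198,200,200
203,205,205 194,198,198 202,198,195 197,190,180 191,186,176 202,200,190 205,203,196 207,207,206 196,201,197 207,207,209 198,198,199
202,204,205 193,196,196 201,203,202 196,197,198 197,199,198 207,208,207 201,202,202 205,205,204 198,198,198 208,209,208 197,197,197
```

```bash
python3 - <<'E'
from h import *
p=cam("wrist"); a=cv2.imread("pics/w11.png").astype(int); B,G,Rr=a[...,0],a[...,1],a[...,2]
t=np.radians(-8.28);R_=np.array([[np.cos(t),-np.sin(t)],[np.sin(t),np.cos(t)]])
w=lambda x,y,z:np.r_[(np.array([560.1,30.2])+R_@[x,y])/1e3,z]
print("pred post outer edge / inner edge px",proj("wrist",[w(51,51,.06),w(51,-51,.06),w(41,46,.06),w(41,-46,.06)],p).round(1).tolist())
red=(Rr-G>90); print("row165",[(c,int(Rr[165,c]),int(G[165,c])) for c in list(range(186,206))],[(c,int(G[165,c])) for c in range(352,372)])
for c in(203,206,352,355): print(c,[(r,int(G[r,c])) for r in range(162,178)])
# plate holes by ellipse: smoothed dark ring / non-plate outline
d=((G<180)).astype(np.uint8)
for x,y in((202,167),(360,167)):
    w_=d[y-16:y+17,x-17:x+18]; ys,xs=np.nonzero(w_); h=cv2.convexHull(np.c_[xs,ys].astype(np.int32)); e=cv2.fitEllipse(h); c=np.array(e[0])+[x-17,y-16]; print("hole",c,e[1],unproj("wrist",[c],.104,p)*1000)
print(w(51,41,0)*1000,w(51,-41,0)*1000)
E
```

```text
pred post outer edge / inner edge px [[201.6, 154.6], [361.0, 154.4], [210.3, 170.0], [352.3, 169.8]]
row165 [(186, 206, 210), (187, 205, 206), (188, 201, 203), (189, 183, 176), (190, 164, 151), (191, 132, 121), (192, 126, 108), (193, 188, 143), (194, 206, 105), (195, 197, 42), (196, 195, 23), (197, 192, 20), (198, 195, 20), (199, 193, 44), (200, 195, 120), (201, 196, 188), (202, 199, 204), (203, 198, 201), (204, 198, 199), (205, 199, 199)] [(352, 205), (353, 202), (354, 208), (355, 207), (356, 199), (357, 184), (358, 131), (359, 53), (360, 14), (361, 19), (362, 18), (363, 51), (364, 116), (365, 165), (366, 171), (367, 168), (368, 171), (369, 168), (370, 138), (371, 111)]
203 [(162, 197), (163, 200), (164, 201), (165, 201), (166, 201), (167, 201), (168, 203), (169, 196), (170, 145), (171, 62), (172, 5), (173, 5), (174, 5), (175, 8), (176, 0), (177, 28)]
206 [(162, 198), (163, 199), (164, 198), (165, 197), (166, 196), (167, 194), (168, 198), (169, 192), (170, 144), (171, 59), (172, 11), (173, 3), (174, 13), (175, 1), (176, 1), (177, 34)]
352 [(162, 205), (163, 208), (164, 208), (165, 205), (166, 204), (167, 204), (168, 209), (169, 202), (170, 145), (171, 53), (172, 0), (173, 8), (174, 22), (175, 73), (176, 128), (177, 168)]
355 [(162, 206), (163, 207), (164, 204), (165, 207), (166, 202), (167, 200), (168, 202), (169, 196), (170, 143), (171, 48), (172, 1), (173, 4), (174, 9), (175, 1), (176, 11), (177, 64)]
hole [201.70444298 167.23128128] (24.305709838867188, 26.025354385375977) [[616.82217818  63.38274846 104.        ]]
hole [360.24902916 167.08479881] (23.950077056884766, 26.586294174194336) [[605.03993985 -17.63489798 104.        ]]
[616.47282413  63.42807095   0.        ] [604.66393996 -17.71717077   0.        ]
```

The plate's holes agree with the threads to about 1 mm. I'll apply the small correction and lower to about 16 mm above the rim.

>>> drive_tool --rows '[[[0,0,0.1,-0.4,1.2,0,5],[0,0,0,0,0,-8,5],[0,0,0,0,0,-10,5],[0,0,0,0,0,-5,5],[0,0,0,0,0,-1,5],[0,0,0,0,0,0,5],[0,0,0,0,0,0,5],[0,0,0,0,0,0,5]]]'

```text
time: 27.58
position: [0.559, 0.0315, 0.0926]
ee_rot: [-2.186, 1.57, 0.813]
wrist_force: [0.3, 0.1, -1.9]
finger_gap: 0.156
```

```bash
python3 - <<'E'
from h import *
from scipy.spatial.transform import Rotation as R
s=bot.sense(); M=R.from_euler("xyz",s["ee_rot"]).as_matrix(); print(s["position"],M[:,0].round(4),s["wrist_force"],s["qd"].round(3).max(),s["finger_gap"]*87)
p=cam("wrist"); snap("wrist","w12.png"); snap("side","s12.png"); a=cv2.imread("pics/w12.png").astype(int); G,Rr=a[...,1],a[...,2]; z=s["position"][2]-.0163+.004
t=np.radians(-8.28);R_=np.array([[np.cos(t),-np.sin(t)],[np.sin(t),np.cos(t)]])
w=lambda x,y,z:np.r_[(np.array([560.1,30.2])+R_@[x,y])/1e3,z]
e=proj("wrist",[w(51,41,z),w(51,-41,z)],p); print("pred holes",e.round(1).tolist()); d=(G<180).astype(np.uint8)
for x,y in e.round().astype(int):
    w_=d[y-17:y+18,x-18:x+19]; ys,xs=np.nonzero(w_); el=cv2.fitEllipse(cv2.convexHull(np.c_[xs,ys].astype(np.int32))); c=np.array(el[0])+[x-18,y-17]; print("hole",c,el[1],unproj("wrist",[c],z,p)*1000)
    print("row",y-3,[(c,int(G[y-3,c])) for c in range(x-14,x+15,1)])
    for c in (x-4,x,x+4): print("col",c,[(r,int(G[r,c])) for r in range(y-2,y+14)])
print(proj("wrist",[w(51,51,.06),w(41,51,.06),w(51,-51,.06),w(41,-51,.06),w(41,45,.06),w(41,-45,.06)],p).round(1).tolist(),w(51,41,0)*1e3,w(51,-41,0)*1e3)
for t in("scoop","ball0_center"): print(t,[(np.round(d["box"]).tolist(),round(d["p"],2)) for d in bot.search_frame(t,"side")[:3]])
E
```

```text
[0.55897509 0.03152536 0.09255047] [ 7.e-04  7.e-04 -1.e+00] [ 0.29770247  0.14963108 -1.86359295] 0.001 13.586605943675483
pred holes [[205.7, 167.1], [364.5, 167.5]]
hole [201.8074894  167.35615349] (24.61861228942871, 26.493083953857422) [[616.63829838  65.44098534  80.25047034]]
row 164 [(192, 81), (193, 43), (194, 98), (195, 181), (196, 197), (197, 198), (198, 193), (199, 196), (200, 195), (201, 194), (202, 198), (203, 196), (204, 180), (205, 160), (206, 122), (207, 86), (208, 73), (209, 68), (210, 72), (211, 77), (212, 97), (213, 140), (214, 172), (215, 189), (216, 201), (217, 199), (218, 202), (219, 203), (220, 199)]
col 202 [(165, 197), (166, 198), (167, 200), (168, 196), (169, 194), (170, 193), (171, 196), (172, 192), (173, 190), (174, 193), (175, 192), (176, 189), (177, 172), (178, 137), (179, 146), (180, 179)]
col 206 [(165, 152), (166, 172), (167, 183), (168, 187), (169, 192), (170, 189), (171, 193), (172, 198), (173, 198), (174, 198), (175, 198), (176, 197), (177, 177), (178, 148), (179, 163), (180, 192)]
col 210 [(165, 74), (166, 94), (167, 149), (168, 182), (169, 192),
[... 776 characters left out ...]
179, 162), (180, 192)]
col 365 [(165, 196), (166, 195), (167, 199), (168, 205), (169, 206), (170, 206), (171, 205), (172, 203), (173, 204), (174, 197), (175, 177), (176, 141), (177, 124), (178, 161), (179, 189), (180, 194)]
col 369 [(165, 205), (166, 202), (167, 201), (168, 192), (169, 186), (170, 177), (171, 162), (172, 138), (173, 124), (174, 135), (175, 169), (176, 186), (177, 194), (178, 199), (179, 199), (180, 200)]
[[195.8, 160.3], [197.1, 177.4], [373.8, 160.7], [372.4, 177.8], [207.3, 177.4], [362.1, 177.8]] [616.47282413  63.42807095   0.        ] [604.66393996 -17.71717077   0.        ]
scoop [([202.0, 127.0, 218.0, 162.0], 0.63), ([185.0, 85.0, 215.0, 131.0], 0.6)]
ball0_center []
```

>>> drive_tool --rows '[[[0,0,0,0,-0.8,0,5],[0,0,0,0,0,0,5],[0,0,0,0,0,0,5],[0,0,0,0,0,0,5],[0,0,0,0,0,0,5]]]'

```text
time: 28.4
position: [0.5588, 0.0307, 0.0923]
ee_rot: [-1.835, 1.57, 1.163]
wrist_force: [0.4, -0.2, -2.6]
finger_gap: 0.158
```

```bash
python3 - <<'E'
from h import *
s=bot.sense(); print(s["position"],s["wrist_force"],np.abs(s["qd"]).max(),s["finger_gap"]*87); print(bot.hand_in())
E
```

```text
[0.55878481 0.03069223 0.09230084] [ 0.40184797 -0.16916789 -2.63762247] 0.0011694136326580607 13.775695043546875
the job is handed in; nothing more can be done
None
```

I carried all five balls in one scoopful, tipped them into the red box, and stood the orange scoop back on its small black mat. I then handed in at about 28 s with the plate gripped and held above the box. `hand_in()` gives no verdict, so I don't have confirmation that it passed.

**Last checks:**
- **Plate:** it was still, with the tool vertical to under 0.1° and the underside about 16 mm above the rim, worked out from the tool height. The wrist view through two of the holes put them about 1 mm from their threads. I then made a 0.8 mm correction and did not measure again.
- **Balls:** all five were visible in the box in the wrist and side pictures before the plate covered them.
- **Scoop:** it stood upright on the mat with the fingers open and clear in the pictures taken after release.

**Disagreements and gaps:**
- The top and wrist cameras differed by 1–3 mm on the bin, plate and mat, so I used relative measurements within one picture.
- The 12-picture viewing limit ran out before the final hold, so the plate alignment was checked only numerically.
- The final ball search on the side picture found nothing, as expected with the plate over the box.

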